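# Hold the amber reference cell in the photometer beam

## Task

First blind the ambient-light sensor: pick up the black shade by its orange tab and leave it balanced by itself, centred, on top of the white dome. Then pick up the amber cell with the fingers on its two white frosted faces only, never touching its clear amber faces, and hold it upright in free air about midway in the gap of the photometer rig, with the yellow beam going squarely through the clear faces, 20 mm above the underside of the cell. Finish while still holding it there, with the cell touching nothing but the fingers and the green and blue cells where they stood.

Things in the scene. Friction and masses are not known exactly. Their poses are not given: they have to be found in the camera images.
- shade: Light shade, loose, 80 g or so: a flat black disc 72 mm across and 6 mm thick with an orange upright tab on its centre, 26 mm along x, 14 mm along y (the grasp), 28 mm tall, so 34 mm high in all. Origin: centre of the disc's underside; z up. It lies on the bench.
- dome: White smooth dome on the ambient-light sensor, a grey cylinder 102 mm across fixed to the bench, 58 mm high. The dome is the cap of a ball of 50 mm radius and rises 16 mm above the cylinder; a flat thing on it is held by balance alone. Origin: on the axis, 60 mm above the bench.
- dome_top (a point): The highest point of the white dome, 74 mm above the bench.
- amber_cell: Solid glass cell, loose, upright block 28 x 23 x 66 mm (x, y, z), 95 g. White frosted plates, 20 mm wide, are its +x and -x faces (28 mm apart: the grasp); amber clear glass is its +y and -y faces and the middle stripe of its top. Origin: centre of underside. Stands on a black pad 6 mm thick, in a row with two others, 55 mm apart, roughly along world y. This is the one to hold in the beam.
- amber_centre (a point): Where the beam should go through the amber cell: on its vertical centre line, 20 mm above its underside; the light passes along the cell's y axis. Fingers that grip 27 mm or more above the underside leave it free.
- amber_clear: The two clear amber faces of the amber cell (+y and -y sides, 17 mm wide, from 4 to 64 mm above its underside), which no finger may touch. They are part of the cell; same origin and axes.
- green_cell: Solid glass cell, loose, upright block 28 x 23 x 66 mm (x, y, z), 95 g. White frosted plates, 20 mm wide, are its +x and -x faces (28 mm apart: the grasp); green clear glass is its +y and -y faces and the middle stripe of its top. Origin: centre of underside. Stands on a black pad 6 mm thick, in a row with two others, 55 mm apart, roughly along world y. To be left alone.
- blue_cell: Solid glass cell, loose, upright block 28 x 23 x 66 mm (x, y, z), 95 g. White frosted plates, 20 mm wide, are its +x and -x faces (28 mm apart: the grasp); blue clear glass is its +y and -y faces and the middle stripe of its top. Origin: centre of underside. Stands on a black pad 6 mm thick, in a row with two others, 55 mm apart, roughly along world y. To be left alone.
- rig: Photometer rig, fixed: base 80 x 270 x 12 mm (x, y, z), blue lamp head at +y (66 mm wide) and grey detector head at -y (50 mm wide), both 130 mm high over the bench; their round snouts, 34 and 28 mm across, face each other across an open gap of 110 mm (y from -55 to +55 mm). Nothing stands in the gap above the base. Origin: centre of the underside; z up.
- beam_mid (a point): Middle of the yellow light beam, midway between the snouts, 100 mm above the bench; the beam runs along this frame's y axis (the rig's y).
Not all that is in view belongs to the job. What is shaped like the amber_cell but red is not meant.

How it is judged:
By the outcome, as a careful person would: the job done as asked, in the order asked, and still so for the second after the job is handed in, while the arm keeps its last pose, push and grip.
It also fails if it takes over 48 s, if anything falls off the work surface, if the arm or the gripper's body presses on something with over 40 N, if the wrist force passes 120 N, or if a joint passes its speed limit or range.

## Robot

A 7-joint arm with a two-finger parallel gripper is mounted at the origin on the work surface. World frame = base frame: x ahead of the robot, y to its left, z up, the work surface at z = 0. Lengths are in mm, angles in rad, forces in N, time in s.
With the tool pointing down it reaches from about 400 to 900 mm from the base axis. Payload 5.6 kg.
Tool frame: the origin (TCP) lies at the very end of the fingers, on their centre line; the grasp point (between the pads) lies 19 mm behind it; x points along the fingers, z is the direction in which the jaws open and shut, and the axes are right-handed (so a half turn about x gives the same grasp; the last joint's range is limited). The gripper opens to 92 mm and grips with 3 to 60 N. Pads are 20 mm wide; open, the fingers measure 128 mm over their backs; the gripper's body (75 mm by 189 mm) begins 69 mm behind the grasp point.
Start: joints at [1.189, 0.468, -0.012, 1.603, 0.006, 1.071, -0.056], TCP at [215.989, -613.074, 175.392] pointing down, gripper open.
Joint ranges: [-2.53, 2.53], [-0.31, 2.02], [-1.57, 1.55], [0.28, 2.44], [-1.29, 4.43], [0.15, 1.84], [-2.92, 2.92]. Speed limits (rad/s): [2.57, 2.57, 3.14, 3.14, 3.14, 3.14, 3.14].

## Interface

Orientations are given as a 3x3 rotation matrix whose columns are the frame's x, y, z axes.
In Python, from rig import move_ptp, servo_line, set_joints, open_jaws, gripper_close, pause, ik, observe, get_image, Unreachable, job_done gives the robot as it stands. Calls block until the motion is done:
- move_ptp(position, orientation): joint-space move of the TCP to a pose.
- servo_line(position, rotation=None, velocity=150): straight line of the TCP; rotation=None keeps the orientation; velocity is the mean speed in mm/s.
- set_joints(angles): joint-space move.
- open_jaws() and gripper_close(): open the fingers fully, or close them until they stop; the grip force is fixed at half the most.
- pause(seconds).
- ik(position, orientation): joint angles nearest the present ones, or None.
- observe(): the state.
- get_image(name): name is "scene" or "top" or "wrist"; returns a dict with "img" (420x560x3 uint8, red, green, blue), "camera_matrix" (3x3 intrinsics, pixels), "eye" and "orientation" of the camera in the world. Camera axes: x right, y up, looking along -z (the intrinsics and any distortion apply to the point x, -y, -z); pixel columns grow to the right and rows downward; lengths in mm; the calibration is good to about 2 mm. A picture is of the moment at which its call begins. There is no depth.
A pose or a line that the arm cannot do raises Unreachable and nothing moves.
- job_done(): hands the job in, once; it reports no verdict.
The state is a dict: "clock": time; "q": joint angles; "qd": joint speeds; "tau": joint torques, N m; "eef_pos": TCP position; "ee_rot": TCP orientation; "ft_force": force on the tool from outside, world axes, zero at the start; "torque": the same for the moment, N m; "grip_width": finger opening in mm.
Only numpy, scipy, OpenCV 4.12 (cv2) and the standard library are available. Lean on these libraries where they do the work, as an engineer would, in place of code of your own. Each camera call takes 0.05 s, during which the arm holds its last target. There are 200 camera calls.

## Working session

There is one attempt and no reset: what is moved stays moved. The work goes in short steps, each a Python script; the robot and the scene stay as the last script left them, time stands still between calls to the robot, and variables do not carry over. Pictures are saved under pics/ and viewed, about 8 in all and at most 12, crops included, and the job is handed in when it is done.

```bash
ls; mkdir -p pics
python3 - <<'E'
from rig import *
import cv2,json,numpy as np
for n in("scene","top"):
    d=get_image(n); cv2.imwrite(f"pics/{n}0.png",d["img"][:,:,::-1]); print(n,{k:np.round(v,3).tolist() for k,v in d.items() if k!="img"})
print(observe())
E
```

```text
pics
scene {'camera_matrix': [[474.316, 0.0, 283.835], [0.0, 474.316, 215.876], [0.0, 0.0, 1.0]], 'eye': [960.856, 86.612, 782.524], 'orientation': [[-0.148, -0.829, 0.539], [0.989, -0.13, 0.072], [0.011, 0.544, 0.839]]}
top {'camera_matrix': [[464.941, 0.0, 279.55], [0.0, 464.941, 210.655], [0.0, 0.0, 1.0]], 'eye': [306.226, 2.363, 1115.14], 'orientation': [[0.025, 0.981, -0.192], [-1.0, 0.023, -0.011], [-0.007, 0.193, 0.981]]}
{'clock': 0.1, 'q': array([ 1.189019  ,  0.46830497, -0.01157852,  1.60352827,  0.00603018,
        1.07138917, -0.0562853 ]), 'qd': array([ 0.00034068, -0.00123374,  0.00201072, -0.00179951, -0.00131059,
        0.00153482,  0.00159865]), 'tau': array([ 1.10976442e-03, -5.21649384e+01, -1.24718834e-02, -2.44368732e+01,
       -5.68309065e-02,  1.40927191e-02,  3.95943630e-05]), 'eef_pos': array([ 215.73103859, -612.53575746,  174.5267037 ]), 'ee_rot': array([[-6.71956041e-04,  9.43180594e-01,  3.32279875e-01],
       [ 1.44823057e-03,  3.32280520e-01, -9.43179494e-01],
       [-9.99998726e-01, -1.52557286e-04, -1.58922087e-03]]), 'ft_force': array([ 0.26261533, -0.09884996,  1.56706693]), 'torque': array([-0.00020152, -0.06374139,  0.01592597]), 'grip_width': 91.54840495822758}
```

View pics/scene0.png

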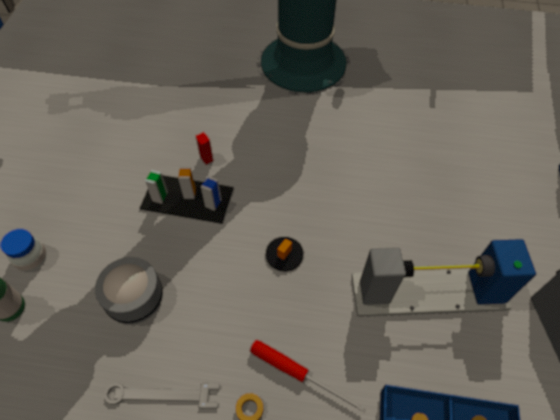

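View pics/top0.png

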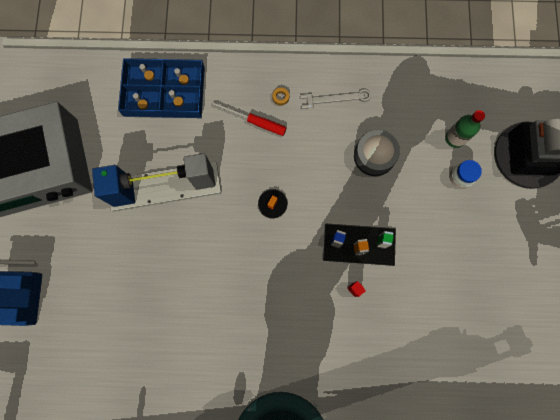

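Scene image: green, amber and blue cells stand on the black pad at about (157,187), (187,183) and (211,193), with a lone red one at (205,148). The shade is at (285,252), the dome at (130,288) and the rig beam runs (410,268)–(482,266). In the top image the amber cell is at (362,246) and the red one is off the pad at (357,289). Amber is the middle cell on the pad. I'll confirm it in enlarged crops.

```bash
cat > crop.py <<'E'
import cv2,numpy as np
def tiles(img,boxes,out):  # boxes (x0,y0,scale); each tile 400x300 with 10px ticks
    T=[]
    for x0,y0,s in boxes:
        w,h=400//s,300//s
        c=cv2.resize(img[y0:y0+h,x0:x0+w],(w*s,h*s),interpolation=cv2.INTER_CUBIC)
        c=np.clip(255*(c/255.)**0.6,0,255).astype(np.uint8)
        for x in range(-(-x0//10)*10,x0+w,10):
            cv2.line(c,((x-x0)*s,0),((x-x0)*s,5),(0,0,255),1); cv2.putText(c,str(x),((x-x0)*s+1,14),0,.33,(0,0,255),1)
        for y in range(-(-y0//10)*10,y0+h,10):
            cv2.line(c,(0,(y-y0)*s),(5,(y-y0)*s),(0,0,255),1); cv2.putText(c,str(y),(6,(y-y0)*s+4),0,.33,(0,0,255),1)
        T.append(cv2.copyMakeBorder(c,0,300-c.shape[0],0,400-c.shape[1],cv2.BORDER_CONSTANT))
    cv2.imwrite(out,np.vstack([np.hstack(T[:2]),np.hstack(T[2:])]))
E
python3 - <<'E'
import cv2; from crop import tiles
s=cv2.imread("pics/scene0.png"); t=cv2.imread("pics/top0.png")
tiles(s,[(140,140,4),(252,222,5),(85,248,4),(350,225,2)],"pics/sc.png")
tiles(t,[(315,220,4),(235,170,5),(330,115,4),(85,135,3)],"pics/tc.png")
E
```

```text
(no output)
```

View pics/sc.png

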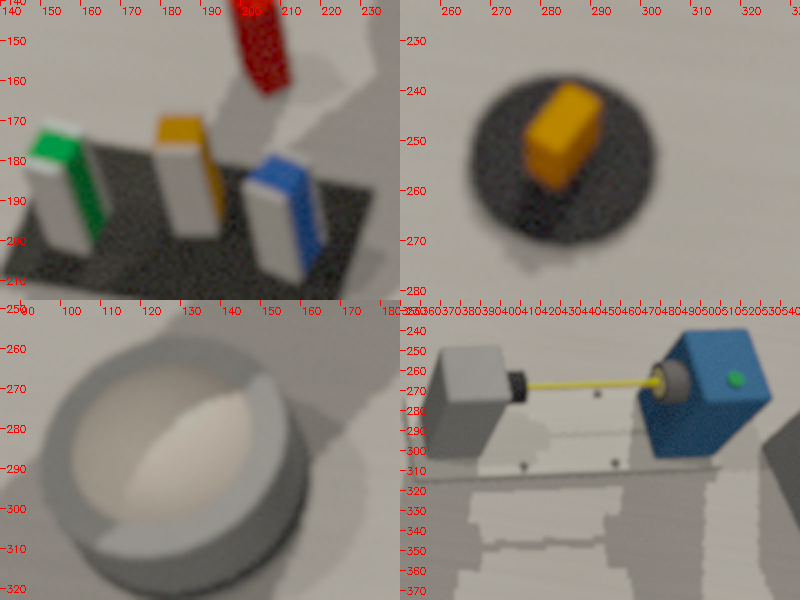

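View pics/tc.png

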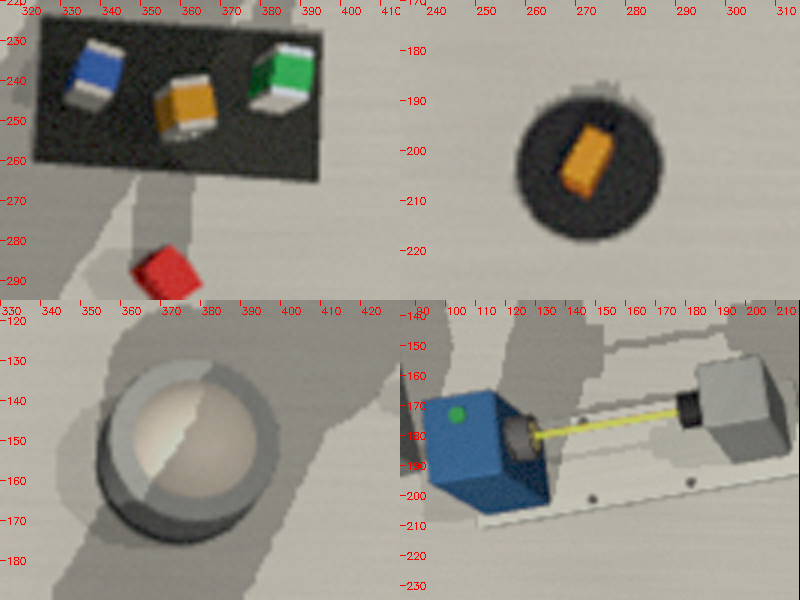

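The crops confirm it: the middle cell on the pad has the amber stripe between white plates, and the red one stands off the pad and is ignored. Next I'll triangulate.

```bash
cat > geo.py <<'E'
import numpy as np
from rig import *
def P(d):
    W=np.diag([1,-1,-1])@np.array(d["orientation"]).T
    return np.array(d["camera_matrix"])@W@np.c_[np.eye(3),-np.array(d["eye"])]
def ray(d,uv):
    v=np.linalg.solve(d["camera_matrix"],[*uv,1.])*[1,-1,-1]; v=np.array(d["orientation"])@v
    return np.array(d["eye"]),v/np.linalg.norm(v)
def tri(obs):
    A=np.zeros((3,3));b=np.zeros(3);R=[]
    for d,uv in obs:
        e,v=ray(d,uv);M=np.eye(3)-np.outer(v,v);A+=M;b+=M@e;R.append((e,M))
    X=np.linalg.solve(A,b); return X,[np.linalg.norm(M@(X-e)) for e,M in R]
def atz(d,uv,z):
    e,v=ray(d,uv); return e+v*(z-e[2])/v[2]
def proj(d,X):
    p=P(d)@[*X,1]; return p[:2]/p[2]
E
python3 - <<'E'
from geo import *
np.set_printoptions(precision=1,suppress=True)
s=get_image("scene");t=get_image("top");w=get_image("wrist");o=observe()
for n,a,b in [("amber top",(184.75,172.5),(361.75,246)),("disc",(284.4,254),(272.8,203.6)),("tab",(286,246),(272.4,202.2)),("rim",(126.5,284.5),(378.5,150)),
 ("lamp",(478.5,266),(129.7,180.3)),("det",(413,268),(177.7,172))]:
    print(n,*tri([(s,a),(t,b)]))
R=o["ee_rot"];print("wristcam in tcp",R.T@(w["eye"]-o["eef_pos"]),"\n",R.T@w["orientation"],w["camera_matrix"])
E
```

```text
amber top [ 434.6 -173.8   69. ] [np.float64(0.9264695733064112), np.float64(0.9264695733064172)]
disc [542.   32.9  -0.1] [np.float64(0.5810835295450234), np.float64(0.5810835295450789)]
tab [539.6  34.2  26.6] [np.float64(1.5512456967786497), np.float64(1.5512456967786181)]
rim [ 667.5 -216.8   51.4] [np.float64(1.2095031914375975), np.float64(1.2095031914376178)]
lamp [567.6 354.4  97.8] [np.float64(0.6550056601818995), np.float64(0.6550056601818958)]
det [589.  247.6 100.1] [np.float64(0.5114848833498412), np.float64(0.5114848833498395)]
wristcam in tcp [-208.8   72.4   -0.1] 
 [[ 0.   0.3 -1. ]
 [-0.   1.   0.3]
 [ 1.   0.   0. ]] [[370.2   0.  281.4]
 [  0.  370.2 211.1]
 [  0.    0.    1. ]]
```

```bash
cat >> geo.py <<'E'
def Rz(deg):   # tool down, jaws (z) along world yaw deg
    c,s=np.cos(np.radians(deg)),np.sin(np.radians(deg)); x=np.array([0,0,-1.]);z=np.array([c,s,0]);return np.c_[x,np.cross(z,x),z]
import pickle,cv2
def snap(n):
    d=get_image("wrist");pickle.dump(d,open(f"pics/{n}.pkl","wb"));cv2.imwrite(f"pics/{n}.png",d["img"][:,:,::-1]);return d
def load(n): return pickle.load(open(f"pics/{n}.pkl","rb"))
E
python3 - <<'E'
from geo import *
for y in (0,15,-165,180):
    q=ik([435,-174,190],Rz(y)); print(y,None if q is None else np.round(q,2))
q0=ik([435,-174,190],Rz(15)); q1=ik([435,-174,190],Rz(-165))
y=15 if q1 is None or (q0 is not None and abs(q0[6])<abs(q1[6])) else -165
for n,p in (("A1",[435,-190,170]),("A2",[470,-130,190]),("B1",[640,-200,190]),("B2",[680,-160,200]),("C1",[545,30,160]),("C2",[510,60,160]),("D1",[570,270,240]),("D2",[585,320,240])):
    try:
        move_ptp(p,Rz(y)); 
        snap(n); print(n,observe()["clock"])
    except Unreachable as e: print(n,"unreach",e)
print(observe()["q"])
a=[cv2.imread(f"pics/{n}.png") for n in ("A1","B1","C1","D1")]
a=[cv2.resize(i,(400,300)) for i in a]
cv2.imwrite("pics/ov.png",np.vstack([np.hstack(a[:2]),np.hstack(a[2:])]))
E
```

```text
0 [ 0.77  0.19 -0.51  1.99  0.11  0.99  0.21]
15 [ 0.81  0.19 -0.55  1.99  0.12  0.99  0.46]
-165 [ 0.37  0.15 -0.07  2.01  0.01  0.98 -2.58]
180 [ 0.34  0.14 -0.03  2.01  0.01  0.98 -2.84]
A1 2.0417
A2 2.4833
B1 3.3
B2 3.6917
C1 4.6833
C2 5.0333
D1 6.0083
D2 6.3833
[-0.09103695  0.54548298 -0.68415961  1.45333564  0.35137712  1.26878541
 -0.54904165]
```

View pics/ov.png

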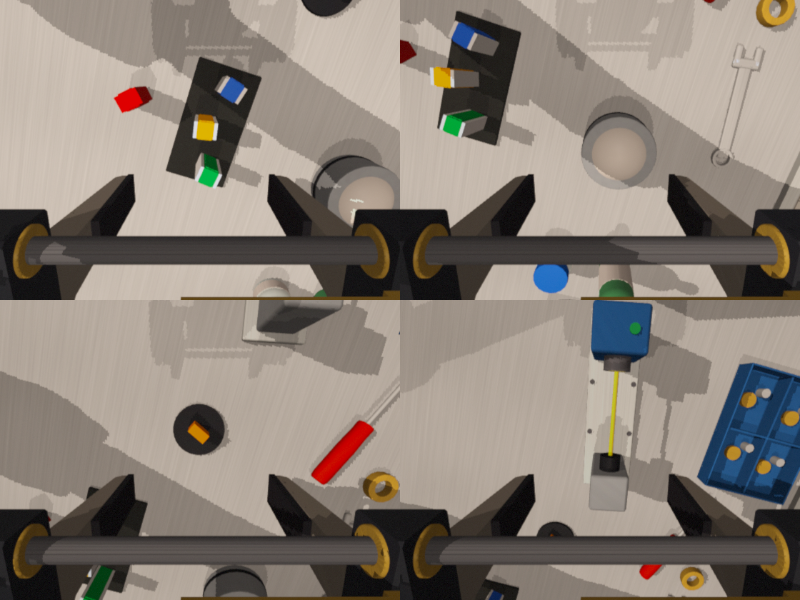

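The overview shows, in scaled 400×300 tiles: amber at (205,128) in the middle of the pad, the red one off it, the dome at (219,148), the shade at (199,129) and the beam at about (213,72–155). Now enlarged crops for measuring.

Run:
```python
from geo import *
from crop import tiles
import cv2
T=lambda L,out:None
pos={"A":[434.6,-173.8,60],"B":[667,-217,62],"C":[541,34,10],"D":[578,301,100]}
sc={"A":8,"B":3,"C":5,"D":2}
for out,names in (("w1",["A1","A2","B1","B2"]),("w2",["C1","C2","D1","D2"])):
    big=[]
    for n in names:
        d=load(n);k=n[0];s=sc[k];u,v=proj(d,pos[k])
        b=(max(0,min(560-400//s,int(u-200/s))),max(0,int(v-150/s)),s);print(n,b)
        tiles(d["img"][:,:,::-1],[b]*4,"pics/_.png"); big.append(cv2.imread("pics/_.png")[:300,:400])
    cv2.imwrite(f"pics/{out}.png",np.vstack([np.hstack(big[:2]),np.hstack(big[2:])]))
```

```text
A1 (259, 159, 8)
A2 (206, 208, 8)
B1 (237, 168, 3)
B2 (184, 194, 3)
C1 (235, 151, 5)
C2 (262, 190, 5)
D1 (196, 84, 2)
D2 (167, 132, 2)
```

View pics/w1.png

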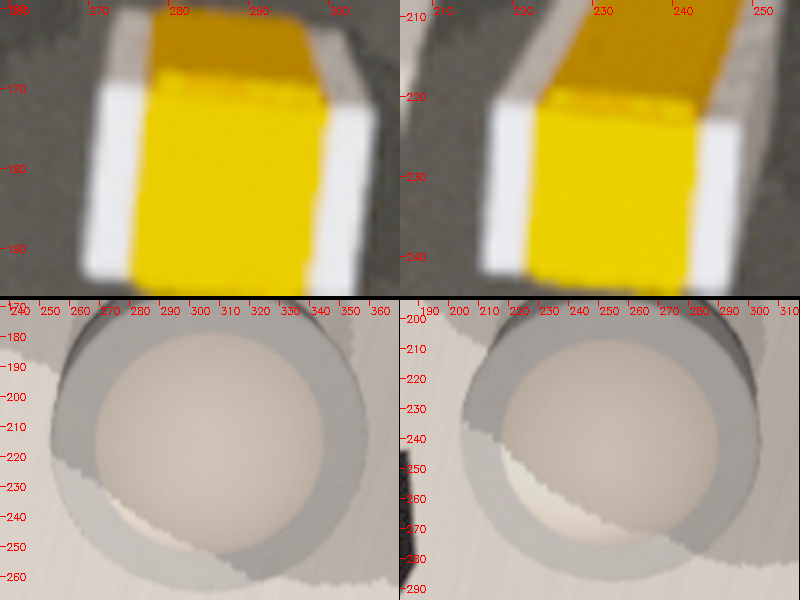

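View pics/w2.png

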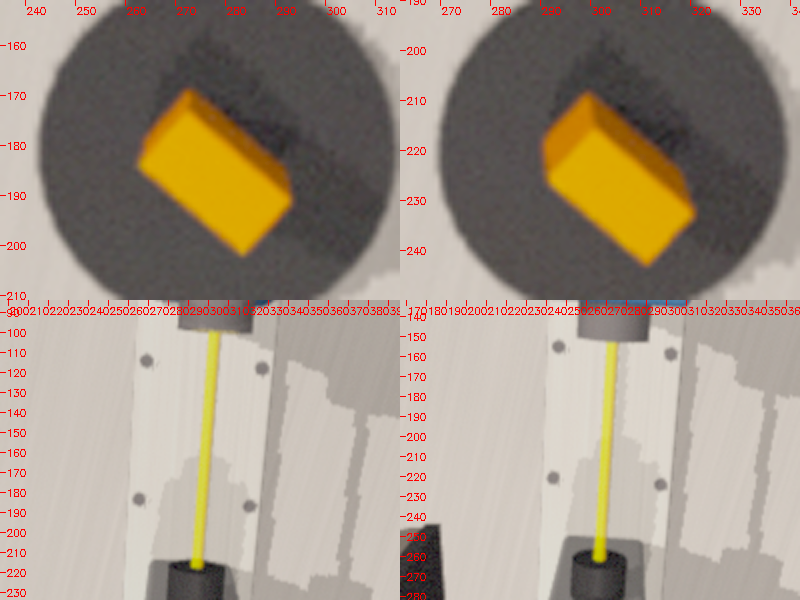

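Readings in tile pixels, converted in the code: the amber top's plate corners, dome-edge extremes, tab top corners with disc edges, beam ends at the snouts, and the base bolts. Next is the fit.

```bash
cat > fit.py <<'E'
from geo import *
from scipy.optimize import least_squares as LS
np.set_printoptions(precision=2,suppress=True)
O={"A1":(259,159,8),"A2":(206,208,8),"B1":(237,168,3),"B2":(184,194,3),"C1":(235,151,5),"C2":(262,190,5),"D1":(196,84,2),"D2":(167,132,2)}
D={n:load(n) for n in O}
px=lambda n,p:(np.array(p,float)+.5)/O[n][2]-.5+O[n][:2]
def box(meas,hx,hy,x0):
    def f(p):
        c,s=np.cos(p[3]),np.sin(p[3]);r=[]
        C=[p[:3]+[a*hx*c-b*hy*s,a*hx*s+b*hy*c,0] for a,b in((1,1),(1,-1),(-1,-1),(-1,1))]
        for n,m in meas.items():
            r+=[proj(D[n],X)-px(n,q) for X,q in zip(C,m)]
        return np.ravel(r)
    r=LS(f,x0,x_scale=[10,10,10,.1]);print(r.x[:3],np.degrees(r.x[3]),"rms px",np.sqrt(np.mean(r.fun**2)));return r.x
if __name__=="__main__":
    cor={"A1":[(103,80),(375,106),(354,300),(82,276)],"A2":[(95,100),(343,122),(328,293),(80,272)]}
    for k in range(4): # image right/left vs world unknown: try the assignments
        box({n:m[k:]+m[:k] for n,m in cor.items()},14,10,[435,-174,72,.2])
    tab={"C1":[(190,110),(137,168),(241,256),(291,201)],"C2":[(197,126),(146,183),(246,266),(295,211)]}
    print("tab")
    for k in range(4): box({n:m[k:]+m[:k] for n,m in tab.items()},13,7,[541,34,34,-.4]); box({n:(m[k:]+m[:k])[::-1] for n,m in tab.items()},13,7,[541,34,34,-.4])
    a=np.linspace(0,2*np.pi,181)
    def circ(meas,R,x0):
        def f(p):
            r=[]
            for n,m in meas.items():
                uv=np.array([proj(D[n],p+[R*np.cos(t),R*np.sin(t),0]) for t in a])
                e=[uv[:,0].min(),uv[:,0].max(),uv[:,1].min(),uv[:,1].max()]
                q=px(n,(m[0],m[2] or 0));w=px(n,(m[1],m[3] or 0)); t=[q[0],w[0],q[1],w[1]]
                r+=[e[i]-t[i] for i in range(4) if m[i] is not None]
            return r
        r=LS(f,x0,x_scale=10);print(r.x,"res",r.fun)
    print("dome edge z58");circ({"B1":(95,324,30,255),"B2":(101,319,38,245)},36.7,[667,-217,58])
    print("rim z58");circ({"B1":(51,367,None,290),"B2":(60,360,None,281)},51,[667,-217,58])
    print("disc z~6");circ({"C1":(38,395,None,None),"C2":(38,387,None,None)},36,[541,34,6])
    E=[tri([("D1",0)][:0]+[(D["D1"],px("D1",p)),(D["D2"],px("D2",q))]) for p,q in(((214,31),(211,42)),((197,269),(199,261)))]
    for e in E: print(e)
    for pair in ([(214,31),(197,269)],[(211,42),(199,261)]):
        n="D1" if pair[0][0]==214 else "D2"; l,d=[atz(D[n],px(n,p),100) for p in pair]; v=l-d
        print(n,"z=100 mid",(l+d)/2,"len",np.linalg.norm(v),"rig yaw",np.degrees(np.arctan2(-v[0],v[1])))
    b=[atz(D["D1"],px("D1",p),12) for p in((146,60),(262,69),(139,199),(249,206))]; b2=[atz(D["D2"],px("D2",p),12) for p in((159,47),(271,54),(153,178),(260,185))]
    print("bolts mean",np.mean(b,0),np.mean(b2,0)); 
    for B in(b,b2):
        v=(B[0]+B[1]-B[2]-B[3]);u=B[1]+B[3]-B[0]-B[2];print("yaw",np.degrees(np.arctan2(-v[0],v[1])),np.degrees(np.arctan2(u[1],u[0])))
E
python3 fit.py
```

```text
[ 437.16 -174.77   71.56] 98.98690086065913 rms px 4.470244598182742
[ 437.12 -173.91   74.55] 9.274888986214082 rms px 0.41620057453664483
[ 437.16 -174.77   71.56] -81.01310486540224 rms px 4.4702445981826076
[ 437.12 -173.91   74.55] 189.27488766232108 rms px 0.41620057453662285
tab
[547.97  21.13 -18.33] -205.01480700579103 rms px 10.210000979369637
[543.38  32.98  31.96] -26.496255449795502 rms px 0.3357583329185595
[554.9    3.6  -92.87] -159.20303146117251 rms px 14.12439825567154
[544.64  29.41  16.99] 64.74158427647275 rms px 5.959495815042228
[547.97  21.13 -18.33] -25.016202537375502 rms px 10.210000974071768
[543.38  32.98  31.96] 153.50374488174668 rms px 0.3357583329185425
[554.9    3.6  -92.87] 19.587989313278893 rms px 14.124398255532904
[544.64  29.41  16.99] -115.25797835214941 rms px 5.959495815016972
dome edge z58
[ 669.   -215.47   57.  ] res [-0.29  0.24  0.32 -0.52 -0.08  0.14  0.09  0.11]
rim z58
[ 669.08 -216.08   53.01] res [-0.36 -0.04  0.39  0.09  0.33 -0.41]
disc z~6
[511.65 152.86 -31.16] res [-0.07  0.07  0.07 -0.07]
(array([568.75, 353.7 , 110.17]), [np.float64(0.18262889530607698), np.float64(0.18262889530624812)])
(array([590.78, 245.23, 100.67]), [np.float64(0.1768238140906746), np.float64(0.1768238140906783)])
D1 z=100 mid [580.01 299.62 100.  ] len 111.45532574759748 rig yaw 11.392164207432298
D2 z=100 mid [579.79 298.81 100.  ] len 109.76691426597836 rig yaw 11.41253733626741
bolts mean [579.95 300.32  12.  ] [580.11 300.04  12.  ]
yaw 11.175897553412875 10.836549188015574
yaw 10.922353818250514 11.213372891726387
```

The fits agree: residuals are under 0.5 px. Amber's height reads 74.5 against an expected 72, the tab 32 against 34, the dome edge 57 against 58, and the beam about 100. Picking the shade.

Run:
```python
from geo import *
np.set_printoptions(precision=2,suppress=True)
for y in (63.5,-116.5):
  for p in ([543.4,33,11],[669,-215.8,160]):
    print(y,p,ik(p,Rz(y)))
y=63.5
move_ptp([543.4,33,110],Rz(y)); servo_line([543.4,33,11],velocity=80); o=observe();print(o["eef_pos"],o["ft_force"])
gripper_close();o=observe();print(o["clock"],o["grip_width"],o["ft_force"],o["eef_pos"])
servo_line([543.4,33,130],velocity=100); pause(.2); o=observe();print(o["clock"],o["grip_width"],o["ft_force"],o["eef_pos"])
```

```text
63.5 [543.4, 33, 11] [ 0.43  0.66 -0.72  1.94  0.61  0.78  0.47]
63.5 [669, -215.8, 160] [ 0.72  0.7  -0.73  1.44  0.48  1.19  1.04]
-116.5 [543.4, 33, 11] [-0.01  0.53 -0.14  1.97  0.12  0.65 -2.26]
-116.5 [669, -215.8, 160] [ 0.36  0.58 -0.14  1.46  0.08  1.1  -1.83]
[543.86  33.08  11.49] [0.08 0.03 0.7 ]
10.325 0.22880376395029522 [-0.61 -1.14  0.82] [543.4   33.02  10.99]
11.8667 0.3879748627956464 [ 0.22  0.31 -0.56] [543.11  33.06 129.53]
```

The jaws closed to 0, so the tab was missed. Looking again.

Run:
```python
from geo import *
d=snap("E1"); s=get_image("scene");cv2.imwrite("pics/s1.png",s["img"][:,:,::-1])
a=[cv2.resize(cv2.imread(f"pics/{n}.png"),(400,300)) for n in("E1","s1")]
t=get_image("top");a+=[cv2.resize(s["img"][190:325,205:385,::-1],(400,300)),cv2.resize(t["img"][135:270,185:365,::-1],(400,300))]
cv2.imwrite("pics/e.png",np.vstack([np.hstack(a[:2]),np.hstack(a[2:])]))
```

```text
(no output)
```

View pics/e.png

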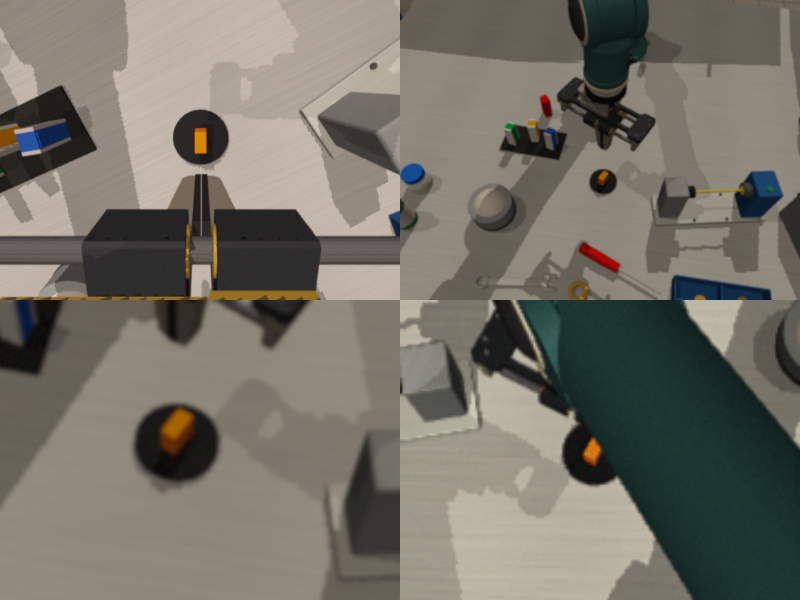

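Run:
```python
from geo import *
np.set_printoptions(precision=2,suppress=True)
d=load("E1");o=observe();print(o["eef_pos"],o["ee_rot"])
for n,d in(("w",load("E1")),("A1",load("A1")),("s",get_image("scene")),("t",get_image("top"))):
    print(n,d["eye"],"tcp->",proj(d,o["eef_pos"]),"shade tab->",proj(d,[543.4,33,34]),"disc",proj(d,[543.4,33,3]))
for n in("A1","E1"):
    d=load(n);print(d["orientation"])
```

```text
[543.3   33.08 129.82] [[-0.   -0.9   0.45]
 [ 0.    0.45  0.9 ]
 [-1.    0.   -0.  ]]
w [481.9   65.18 338.57] tcp-> [279.36 235.92] shade tab-> [279.97 200.19] disc [280.11 192.74]
A1 [ 418.52 -122.5   378.89] tcp-> [ 562.65 -100.12] shade tab-> [476.91 -34.42] disc [459.35 -21.03]
s [960.86  86.61 782.52] tcp-> [284.97 216.91] shade tab-> [284.24 245.68] disc [284.05 253.86]
t [ 306.23    2.36 1115.14] tcp-> [271.22 190.66] shade tab-> [272.23 200.07] disc [272.51 202.79]
[[ 0.97 -0.25 -0.06]
 [ 0.26  0.94  0.24]
 [-0.   -0.25  0.97]]
[[ 0.45 -0.87 -0.22]
 [ 0.89  0.43  0.11]
 [-0.   -0.25  0.97]]
```

Projecting the reported TCP, the fingertips appear about 30 mm higher than the model says, in both the wrist and scene images. That would explain the miss. A gentle touch on clear bench will measure the true finger length.

Run:
```python
from geo import *
np.set_printoptions(precision=2,suppress=True)
servo_line([455,45,60],velocity=250); servo_line([455,45,2],velocity=150); pause(.1)
o=observe();f0=o["ft_force"];print(o["clock"],f0,o["eef_pos"])
z=2
while z>-48:
    z-=2; servo_line([455,45,z],velocity=40); o=observe(); df=o["ft_force"]-f0
    if abs(df[2])>3: break
print("contact",z,o["eef_pos"],df,o["clock"])
servo_line([455,45,z+20],velocity=150);print(observe()["clock"])
```

```text
13.35 [-0.35  0.43  0.92] [456.36  45.3    3.03]
contact -40 [455.25  44.99 -38.82] [-3.55 -2.14 15.04] 18.6
18.8833
```

The true fingertips end about 38 mm short of the reported TCP. The wrist view's lateral offset fits this, so only the length is off. I'll correct for that and pick the shade again.

```bash
echo 'TIP=37.8  # fingertip lies this far above the reported TCP' >> geo.py
python3 - <<'E'
from geo import *
np.set_printoptions(precision=2,suppress=True)
open_jaws(); servo_line([543.4,33,30],velocity=250); z=10.5-TIP; servo_line([543.4,33,z],velocity=120)
gripper_close();o=observe();print(o["clock"],o["grip_width"],o["ft_force"],o["eef_pos"])
if o["grip_width"]>8:
    servo_line([543.4,33,z+110],velocity=200); o=observe();print(o["clock"],o["grip_width"],o["ft_force"],o["eef_pos"])
    servo_line([669,-215.8,z+110],velocity=220); servo_line([669,-215.8,z+78],velocity=100); pause(.15)
    o=observe();print(o["clock"],o["grip_width"],o["ft_force"],o["eef_pos"],o["ee_rot"][:,0])
    cv2.imwrite("pics/t2.png",get_image("top")["img"][:,:,::-1]);cv2.imwrite("pics/s2.png",get_image("scene")["img"][:,:,::-1])
E
```

```text
22.6 13.404000957079713 [-0.39 -1.07  0.3 ] [543.38  32.98 -27.31]
23.3 13.692819754492795 [-0.37 -0.4  -1.18] [542.67  32.46  81.9 ]
25.3333 14.020998948972098 [-0.72  0.11 -0.84] [ 669.22 -215.75   50.97] [ 0. -0. -1.]
```

Run:
```python
from geo import *
np.set_printoptions(precision=2,suppress=True)
f0=observe()["ft_force"]; z=10.5-TIP
for h in (75,74,73.2):
    servo_line([669,-215.8,z+h],velocity=40); o=observe(); df=o["ft_force"]-f0; print(h,df,o["eef_pos"])
    if df[2]>2: break
pause(.1); open_jaws(); o=observe(); print(o["clock"],o["grip_width"])
servo_line([669,-215.8,z+h+60],velocity=200)
servo_line([600,-120,z+h+75],velocity=300); snap("F1"); d=get_image("scene");cv2.imwrite("pics/s3.png",d["img"][:,:,::-1]);t=get_image("top");cv2.imwrite("pics/t3.png",t["img"][:,:,::-1])
print(observe()["clock"])
w=load("F1");u,v=map(int,proj(w,[669,-215.8,80]));print(u,v)
from crop import tiles
s=cv2.imread("pics/s3.png");
def one(img,b,):
    tiles(img,[b]*4,"pics/_.png");return cv2.imread("pics/_.png")[:300,:400]
cl=lambda u,s,m:int(max(0,min(m-s,u-s/2)))
a=[one(s,(85,240,4)),one(cv2.imread("pics/t3.png"),(330,110,4)),one(w["img"][:,:,::-1],(cl(u,200,560),cl(v,150,420),2)),cv2.resize(s,(400,300))]
print(cl(u,200,560),cl(v,150,420))
cv2.imwrite("pics/f.png",np.vstack([np.hstack(a[:2]),np.hstack(a[2:])]))
```

```text
75 [ 0.15 -0.44 -0.47] [ 668.78 -215.87   47.52]
74 [-0.34 -0.72 -0.29] [ 669.05 -215.79   46.75]
73.2 [-2.35  0.07  4.45] [ 669.14 -215.81   46.57]
27.4917 91.62339143076521
28.6417
208 348
108 270
```

View pics/f.png

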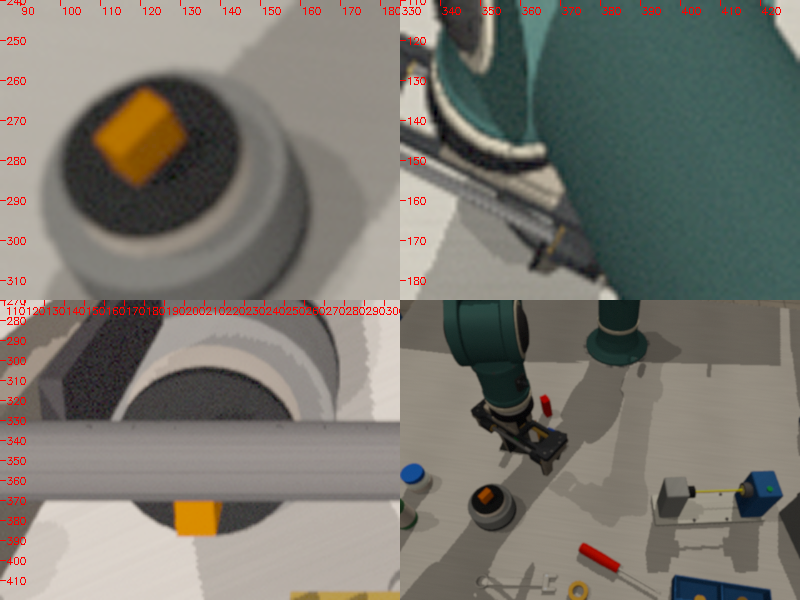

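Run:
```python
from geo import *
np.set_printoptions(precision=2,suppress=True)
s=get_image("scene");b=s["img"]
print("rim from scene z58",atz(s,(126.5,284.5),58))
# dark disc mask in crop, now
im=b[240:320,85:185].astype(int);m=((im.max(2)<75)|((im[:,:,0]-im[:,:,2]>50))).astype(np.uint8)
n,l,st,c=cv2.connectedComponentsWithStats(m);k=1+st[1:,4].argmax();print(st[k],c[k])
cn=max(cv2.findContours((l==k).astype(np.uint8),0,1)[0],key=cv2.contourArea);e=cv2.fitEllipse(cv2.convexHull(cn));print("ellipse",e[0][0]+85,e[0][1]+240,e[1:])
c0=atz(s,(e[0][0]+85,e[0][1]+240),77);print("disc at z77",c0, "eye-read",atz(s,(123,278.5),77))
x=np.array([669,-215.8,80.])
uv=np.array([proj(s,x+[36*np.cos(t),36*np.sin(t),0]) for t in np.linspace(0,6.28,90)],np.float32);print("level disc predicted",cv2.fitEllipse(uv),"z74",proj(s,[669,-215.8,74]))
```

```text
rim from scene z58 [ 669.98 -212.77   58.  ]
[  14   18   55   46 1714] [40.12 39.46]
ellipse 126.11428451538086 280.8341064453125 ((44.675052642822266, 53.79427719116211), 92.25052642822266)
disc at z77 [ 671.48 -207.64   77.  ] eye-read [ 668.26 -213.98   77.  ]
level disc predicted ((121.14519500732422, 278.46820068359375), (38.21510314941406, 47.275733947753906), 61.319862365722656) z74 [122.28 279.55]
```

By eye the disc is at (123,278.5) in the scene image, which gives (668,-214), about 2 mm from the rim centre measured in the same camera. Its ellipse is the size a level disc should show, so it is resting balanced. Now the amber cell, checking the red neighbour's clearance first.

Run:
```python
from geo import *
np.set_printoptions(precision=2,suppress=True)
d=load("A1");im=d["img"].astype(int);m=(im[:,:,0]>110)&(im[:,:,1]<50)&(im[:,:,2]<60);m[:,260:]=0
v,u=np.nonzero(m);X=np.array([atz(d,p,66) for p in zip(u,v)]);print("red extent",X.min(0),X.max(0))
g=np.array([437.2,-174.2]);R=Rz(9.3);r=Rz(11.2);zg=6+28.5-TIP;q=[580,299.8]
print(ik([*g,zg],R),ik([*q,151],r),ik([*q,80+28.5-TIP],r))
```

```text
red extent [ 325.61 -178.69   66.  ] [ 358.07 -148.29   66.  ]
[ 0.74  0.52 -0.52  2.12  0.46  0.6   0.06] [-0.1   0.59 -0.62  1.59  0.37  1.09 -0.62] [-0.13  0.67 -0.56  1.65  0.42  0.95 -0.65]
```

Run:
```python
from geo import *
np.set_printoptions(precision=2,suppress=True)
g=[437.2,-174.2];R=Rz(9.3);r=Rz(11.2);zg=6+28.5-TIP;q=[580,299.8];zb=80+28.5-TIP
move_ptp([*g,90],R); servo_line([*g,zg],velocity=90); o=observe();print(o["clock"],o["eef_pos"],o["ft_force"])
gripper_close();o=observe();print(o["clock"],o["grip_width"],o["eef_pos"])
if 25<o["grip_width"]<31:
    servo_line([*g,zg+155],velocity=130); o=observe();print(o["clock"],o["grip_width"],o["ft_force"])
    servo_line([*q,zg+155],r,velocity=230); servo_line([*q,zb],velocity=60); pause(.3)
    o=observe();print(o["clock"],o["grip_width"],o["eef_pos"],o["ee_rot"],o["ft_force"])
    from crop import tiles
    def one(img,b,):
        tiles(img,[b]*4,"pics/_.png");return cv2.imread("pics/_.png")[:300,:400]
    s=get_image("scene")["img"][:,:,::-1].copy();cv2.imwrite("pics/s4.png",s);w=snap("G1")
    t=get_image("top")["img"][:,:,::-1].copy();cv2.imwrite("pics/t4.png",t)
    a=[one(s,(395,215,4)),one(s,(85,140,2)),one(t,(100,130,4)),cv2.resize(w["img"][:,:,::-1],(400,300))]
    cv2.imwrite("pics/g.png",np.vstack([np.hstack(a[:2]),np.hstack(a[2:])]))
    print(observe()["clock"])
```

```text
30.6083 [ 437.67 -174.34   -2.85] [ 0.29 -0.39  0.5 ]
31.5917 27.92230807550552 [ 436.94 -174.21   -3.37]
32.9333 27.740247643971205 [-0.45  0.31 -0.67]
37.0333 27.715795056344064 [580.07 299.83  70.85] [[ 0.   -0.19  0.98]
 [ 0.    0.98  0.19]
 [-1.    0.    0.  ]] [ 0.01 -0.04 -1.16]
37.1833
```

View pics/g.png

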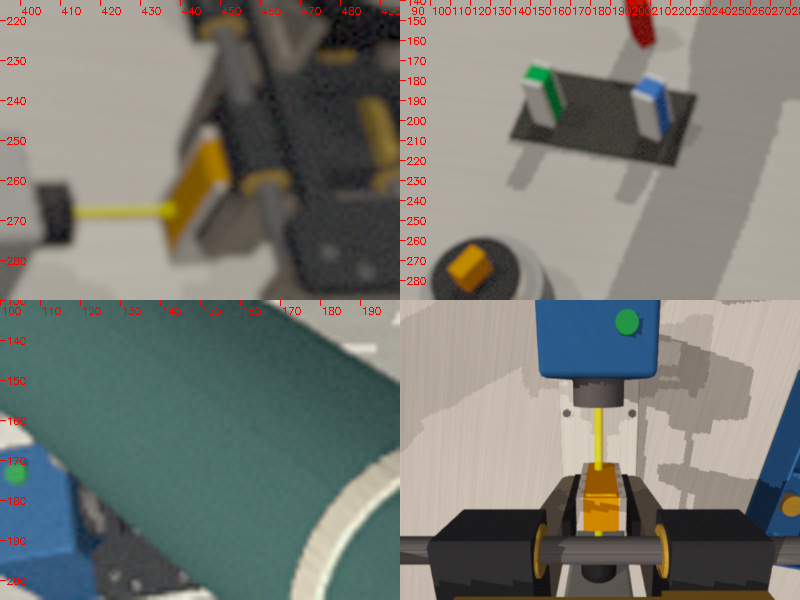

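The view shows the cell held in the gap with the beam striking its clear face at (437,267), green and blue standing, and the shade on the dome. The wrist view hints at an offset across the beam of about 2 mm, so I'll quantify it together with the height.

Run:
```python
from geo import *
np.set_printoptions(precision=1,suppress=True)
d=load("G1");im=d["img"].astype(int)
def runs(r,cond):
    u=np.nonzero(cond(im[r,240:330]))[0]+240; return (u.min(),u.max(),u.mean()) if len(u) else None
yel=lambda p:(p[:,0]>150)&(p[:,1]>140)&(p[:,2]<110)
org=lambda p:(p[:,0]-p[:,2]>60)
for r in (155,170,185,200,215,222): print(r,"yellow",runs(r,yel),"bx@100",None if runs(r,yel) is None else atz(d,(runs(r,yel)[2],r),100))
for r in (240,255,270,285,300,310,325,330): print(r,"orange",runs(r,org))
R=Rz(11.2);ex=R[:,2];ey=R[:,1];print("ey",ey)
s=get_image("scene")
for z in(80,100,146):
    for a,b in((-14,-11.5),(0,-11.5),(14,-11.5),(14,11.5)): print(z,a,b,proj(s,np.array([580,299.8,z])+a*ex+b*ey), "wrist",proj(d,np.array([580,299.8,z])+a*ex+b*ey))
for r in (160,180,200,215):
    X=atz(d,(runs(r,yel)[2],r),100); print("beam lateral vs cell axis",(X-[580,299.8,100])@ex,"at y",(X-[580,299.8,100])@ey)
```

```text
155 yellow (np.int64(272), np.int64(283), np.float64(277.5)) bx@100 [569.9 350.9 100. ]
170 yellow (np.int64(272), np.int64(283), np.float64(277.5)) bx@100 [571.2 343.8 100. ]
185 yellow (np.int64(272), np.int64(283), np.float64(277.5)) bx@100 [572.7 336.5 100. ]
200 yellow (np.int64(273), np.int64(283), np.float64(278.0)) bx@100 [574.4 329.1 100. ]
215 yellow (np.int64(273), np.int64(283), np.float64(278.0)) bx@100 [575.8 321.5 100. ]
222 yellow (np.int64(273), np.int64(283), np.float64(278.0)) bx@100 [576.5 317.9 100. ]
240 orange (np.int64(262), np.int64(301), np.float64(281.5))
255 orange (np.int64(260), np.int64(303), np.float64(281.5))
270 orange (np.int64(257), np.int64(305), np.float64(281.0))
285 orange (np.int64(256), np.int64(306), np.float64(281.0))
300 orange (np.int64(256), np.int64(306), np.float64(281.0))
310 orange (np.int64(257), np.int64(306), np.float64(281.5))
325 orange (np.int64(273), np.int64(283), np.float64(278.0))
330 orange (np.int64(273), np.int64(282), np.float64(277.5))
ey [-0.2  1.   0. ]
80 -14 -11.5 [433.  265.7] wrist [254.1 262. ]
80 0 -11.5 [434.9 273.3] wrist [278.3 262. ]
80 14 -11.5 [436.8 281.1] wrist [302.5 262. ]
80 14 11.5 [450.7 280.5] wrist [303.  223.8]
100 -14 -11.5 [436.4 260. ] wrist [251.4 276.6]
100 0 -11.5 [438.3 267.8] wrist [278.  276.6]
100 14 -11.5 [440.3 275.7] wrist [304.6 276.6]
100 14 11.5 [454.6 275.1] wrist [305.3 235. ]
146 -14 -11.5 [444.8 246.2] wrist [242.5 324.6]
146 0 -11.5 [446.9 254.2] wrist [277.  324.6]
146 14 -11.5 [449.1 262.3] wrist [311.5 324.5]
146 14 11.5 [464.1 261.8] wrist [312.6 272. ]
beam lateral vs cell axis -0.03140944110879584 at y 49.677755818610926
beam lateral vs cell axis -0.0658616500603443 at y 39.88223896957208
beam lateral vs cell axis 0.14765485239158216 at y 29.81342659784696
beam lateral vs cell axis 0.12307046192233229 at y 22.07583557843811
```

Height agrees: the plate's bottom corner is seen at (438,280.5) against (436.8,281.1) predicted. Within the same wrist image, the cell's centre sits about 3 px (1.3 mm) to +x of the beam. I'll shift by that, recheck and hand in.

Run:
```python
from geo import *
R=Rz(11.2);ex=R[:,2]
p=np.array([580,299.8,80+28.5-TIP])-1.3*ex
servo_line(p,velocity=15);pause(.4);d=snap("H1");im=d["img"].astype(int)
y=lambda r:(np.nonzero((im[r,240:330,0]>150)&(im[r,240:330,1]>140)&(im[r,240:330,2]<110))[0]+240).mean()
g=lambda r:(np.nonzero(im[r,240:330,0]-im[r,240:330,2]>60)[0]+240)[[0,-1]].mean()
print("beam",[y(r) for r in(200,215)],[g(r) for r in(325,330)],"cell",[g(r) for r in(255,285,300)])
s=get_image("scene")["img"].astype(int);a=cv2.imread("pics/s4.png")[:,:,::-1].astype(int)
print("scene change cells/shade",abs(s-a)[160:300,90:240].mean(), "vs cells before", abs(a-cv2.imread("pics/s3.png")[:,:,::-1])[250:300,100:150].mean())
o=observe();print(o["clock"],o["grip_width"],o["eef_pos"],o["ft_force"])
job_done()
```

```text
beam [np.float64(280.5), np.float64(280.5)] [np.float64(280.0), np.float64(280.0)] cell [np.float64(281.5), np.float64(281.0), np.float64(281.0)]
scene change cells/shade 0.8164603174603174 vs cells before 9.1136
37.9833 27.697907419078103 [578.73068225 299.54440219  70.68942712] [-0.50314058 -0.89698043 -1.14630587]
the job is handed in; nothing more can be done
```

The job is handed in at 38 s of the 48 s allowed. The shade rests on the dome, and the arm is still holding the amber cell in the beam. I wasn't given a verdict.

**Finger length:** The first grasp of the shade missed because the fingertips end about 38 mm short of the reported TCP. I measured that with a light touch on clear bench (15 N peak) and corrected for it. The touch cost about 7 s.

**Shade:** I picked it up by the tab (grip width about 14 mm) and lowered it until the force rose by about 4 N, then let go. The scene image shows it lying level and about 2 mm off the dome's centre, which is within my reading error. It had not moved in the last two scene images.

**Amber cell:** I gripped it across the white plates (27.7 mm, 28 expected) with the fingertips about 28 mm above its underside. After a final 1.3 mm sideways correction, the wrist image puts the beam within about 0.5 mm of the cell's centre line. The scene image agrees with the underside at 80 mm, so the beam passes at about 20 mm. The wrist force shows no contact with the rig, and green and blue stand on the pad.

**Checks that disagreed:**
- Before the correction, the reported tool pose said the cell was already centred, but the wrist image showed it 1.3 mm off. I followed the image.
- The scene and top cameras together read x up to about 3.5 mm lower than the wrist camera.
- The amber cell's top measured 74.5 mm against an expected 72 mm.
- My automatic shade-centre fit was thrown off by shadow, so I discarded it for a reading by eye.
- One scripted scene comparison, around the shade before and after lifting the amber cell, showed a larger change (9 grey levels). The arm had been standing nearby, so I put it down to its moving away. I did not follow it up.

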